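# Unlatch the condenser arm and hold it up

## Robot

A 7-joint arm with a two-finger parallel gripper is mounted at the origin on the work surface. World frame = base frame: x ahead of the robot, y to its left, z up, the work surface at z = 0. Lengths are in mm, angles in rad, forces in N, time in s.
With the tool pointing down it reaches from about 400 to 875 mm from the base axis. Payload 4.4 kg.
Tool frame: the origin (TCP) lies midway between the tips of the shut fingers; the grasp point (between the pads) lies ctrl.grip_depth behind it (ctrl.grip_depth is the distance from the TCP to the grasp point, in mm); z points along the fingers, y is the line along which they close (so a half turn about z gives the same grasp; the last joint's range is limited). The gripper opens to 85 mm and grips with 20 to 120 N. Pads are 22 mm wide; open, the fingers measure 114 mm over their backs; the gripper's body (76 mm by 85 mm) begins 54 mm behind the grasp point. The pads swing forward as they close: fully open they stand 13 mm farther back than shut.
Start: joints at [-1.173, 0.628, 0.038, 1.517, -0.027, 0.996, -0.02], TCP at [290.757, 581.359, 231.313] pointing down, gripper open.
Joint ranges: [-3.06, 3.06], [-0.37, 2.12], [-1.25, 1.32], [0.18, 2.47], [-1.1, 4.24], [0.23, 1.98], [-2.94, 2.94]. Speed limits (rad/s): [2.57, 2.57, 3.14, 3.14, 3.14, 3.14, 3.14].

## Interface

Orientations are given as [roll, pitch, yaw] about the fixed x, y, z axes, in that order (R = Rz(yaw) Ry(pitch) Rx(roll)).
In Python, from cell import ctrl gives the robot as it stands.
- The arm moves only by the tool carry_out, never from a script. Its argument "deltas" is one flat list of numbers, 7 for each row, row after row: the turn, a rotation vector about the tool's x, y, z in degrees, then the shift along the tool's x, y, z in m, then the closure, from -1 (fully open) to 1 (shut). In form: [wx, wy, wz, dx, dy, dz, claw, wx, wy, wz, dx, dy, dz, claw, ...]. A call has 1 to 12 rows; each row shifts and turns the commanded pose from where the row before left it, along the tool's axes as they then stand; what a row does not reach is not made up. A row lasts 1/8 s, in which the tool goes at most 62.5 mm and 10.7 degrees, less where a joint would pass 70% of its speed; a pose out of reach is approached as far as the arm can. A call with a gripper value outside its range is refused whole. The fingers move at their own pace and stop on an object; the grip force is fixed at half the most. Time passes only in rows, so rows that do not move let the fingers close. It gives the time, the measured TCP pose, the force, the opening and the grip force at its end, in the units of the state.
- ctrl.read_state(): the state, without advancing time (a new reading comes with each control period).
- ctrl.get_image(name): name is "scene" or "top"; returns the picture (384x512x3 uint8, red, green, blue); there is no depth.
- ctrl.calibration(name): a dict with "mtx" (3x3 intrinsics, pixels), "distortion" ([k1, k2, p1, p2, k3] as OpenCV has them; the pictures are not rectified), "R" (3x3) and "t" (3): a world point X has camera coordinates R X + t. Camera axes: x right, y down, z forward; pixel columns grow to the right and rows downward; lengths in mm; the calibration is good to about 2 mm. A picture is of the moment at which its call begins. calibration takes no time and is no camera call.
- ctrl.finish_job(): hands the job in; it is judged then, once.
The state is a dict: "clock": time; "qpos": joint angles; "qd": joint speeds; "tau": joint torques, N m; "eef_pos": TCP position; "tool_rot": TCP orientation; "force": force on the tool from outside, world axes, zero at the start; "torque": the same for the moment, N m; "width": finger opening in mm; "gripper_force": force on a finger pad.
Only numpy, scipy, OpenCV 4.12 (cv2) and the standard library are available. Lean on these libraries where they do the work, as an engineer would, in place of code of your own. Each camera call takes 0.05 s, during which the arm holds its last target. There are 200 camera calls.

## Task

The small microscope's white condenser arm is locked down on its ball stud by a sprung cross bolt. Pull the bolt's upright steel tab sideways, away from the arm, and while it is held out lift the arm's nose off the ball, until the nose is about 8 cm higher than it was. Finish holding it still up there in the gripper (do not let go), and leave the flask, the beaker and the tip box where they are.

Things in the scene. Friction and masses are not known exactly. Their poses are not given: they have to be found in the camera images.
- stand: The small microscope's fixed white stand with a black stage plate, 400 x 200 mm, stage top 50 mm above the bench. Origin on the bench under the stage, 20 mm from its centre towards the nose. Its +x runs along the arm from nose to hinge, +z up; the bolt is pulled along its -y. At yaw 0 the nose faces the robot. Ball stud at x -90 mm, y 0; hinge pillar, 153 mm tall, 86 mm wide, at x +155 to +198 mm.
- condenser_arm: The tongue: white arm 40 mm wide, 22 mm thick, with a round aluminium nose (48 mm across, 100 to 142 mm above the bench) and a black 70 mm lens barrel, 18 mm above hinge height, midway. 0.4 to 0.8 kg: 2 to 5 N at the nose lift it. Origin on the hinge axis; x runs from nose to hinge, level when down. It turns about its y (the stand's y), nose up, to 0.9 rad; falls if let go.
- hinge (a point): Point on the arm's hinge axis, 126 mm above the bench, in the arm's mid-plane. The axis is level, along the stand's y.
- nose (a point): Centre of the arm's socket nose, 250 mm from the hinge axis, at hinge height (126 mm above the bench) when the arm is down. It rises 80 mm when the arm turns by 0.326 rad.
- ball (a point): Centre of the fixed steel ball head, 31 mm across with a flat underside, on a thin neck; it is hidden in the nose while the arm is down.
- tab (a point): Grip point of the bolt's finger tab: an upright steel plate 10 mm thick along the stand's y, 20 mm wide along x, beside the nose (45 mm from nose centre towards the stand's -y). It lies mid-thickness, 170 mm above the bench when down; the tab's top is 22 mm higher, the nose's top 28 mm lower. Grip from above, fingers closing along the stand's y. It moves with the bolt and rises with the arm.
- latch (a joint): How far the cross bolt is pulled out along the stand's -y, m: 0 shut, 0.018 at its stop. Below 0.009 the bolt is under the ball head and the arm cannot rise; 0.012 or more frees it. A spring pulls it shut: 4 N at 0, 10 N at the stop. The bolt is carried by the arm's nose, so the arm can be lifted by the tab itself.
- flask: Bystander: clear flat culture flask, 85 x 44 x 26 mm with a white cap, lying on the stage under the arm. Origin at its underside's centre.
- beaker: Bystander: glass beaker 64 mm across, 85 mm tall, on the bench. Origin at the centre of its underside.
- tip_box: Bystander: grey pipette-tip box with clear lid, 122 x 84 x 64 mm, on the bench. Origin at the centre of its underside.

How it is judged (in metres and radians):
On the way, in this order (a step that is already met when the one before it is completed fails the run):
1. the bolt is pulled clear of the ball while the arm is still down (value of joint latch above 0.0085 m and z of nose in the frame of stand below 0.132 m), for 0.05 s.
2. the nose is lifted well off the ball (z of nose in the frame of stand above 0.181 m), for 0.2 s.
At the end, for the whole second after the job is handed in: The nose is 60 to 105 mm higher than when latched and at rest, held there by the fingers (more than 1 N of contact with the arm or its bolt); flask, beaker and tip box are within 20 mm of where they stood (z of nose in the frame of stand between 0.186 and 0.231 m and contact force between the fingers and condenser_arm above 1 N and angular speed of condenser_arm below 0.1 rad/s and distance of each of flask, beaker, tip_box from where it was at the start of the episode below 0.02 m); the arm keeps its last pose, push and grip.
It fails at once if the flask, the beaker or the tip box is pushed away (distance of any of flask, beaker, tip_box from where it was at the start of the episode above 0.04 m).
It also fails if it takes over 29 s, if anything falls off the work surface, if the arm or the gripper's body presses on something with over 40 N, if the wrist force passes 120 N, or if a joint passes its speed limit or range.

## Working session

There is one attempt and no reset: what is moved stays moved. The work goes in short steps, Python scripts to look and compute and a tool call to move; the robot and the scene stay as the last step left them, time stands still between calls to the robot, and variables do not carry over. Pictures are saved under pics/ and viewed, at most 10 in all, crops included, and the job is handed in when it is done.

Besides the shell and the picture viewer there is one more tool, called after ">>>" as a command line: name --argument value ..., lists and objects as JSON in quotes. carry_out: Moves the arm, as the interface text tells. Its arguments: {"type":"object","properties":{"deltas":{"type":"array"}},"required":["deltas"]}

```bash
mkdir -p pics; ls; python3 - <<'E'
from cell import ctrl
import cv2
for n in("scene","top"):
    cv2.imwrite(f"pics/{n}0.png",ctrl.get_image(n)[:,:,::-1])
    c=ctrl.calibration(n);print(n,c)
print(ctrl.grip_depth,ctrl.read_state())
E
```

```text
pics
scene {'mtx': array([[390.96051825,   0.        , 257.48426592],
       [  0.        , 390.96051825, 189.69434813],
       [  0.        ,   0.        ,   1.        ]]), 'distortion': array([-0.06500579,  0.        ,  0.        ,  0.        ,  0.        ]), 'R': array([[-0.54471799,  0.83850619, -0.01377265],
       [ 0.66500903,  0.42188701, -0.61625833],
       [-0.51092592, -0.34484594, -0.78742363]]), 't': array([ 289.55529351, -343.26919642, 1251.66265912])}
top {'mtx': array([[420.40674479,   0.        , 250.09072622],
       [  0.        , 420.40674479, 198.67071241],
       [  0.        ,   0.        ,   1.        ]]), 'distortion': array([-0.08577084,  0.        ,  0.        ,  0.        ,  0.        ]), 'R': array([[ 4.23535059e-04, -9.99728034e-01,  2.33169362e-02],
       [-9.90172219e-01, -3.68019735e-03, -1.39804981e-01],
       [ 1.39852769e-01, -2.30285702e-02, -9.89904484e-01]]), 't': array([  20.16654509,  630.03091307, 1037.6259598 ])}
18.700000000000003 {'clock': 0.1, 'qpos': array([-1.17280023,  0.62922463,  0.03844241,  1.51829023, -0.02700138,
        0.99626928, -0.02003554]), 'qd': array([ 5.39601344e-04, -3.65630288e-03, -6.34044121e-04, -3.90752549e-03,
       -5.65021058e-05, -9.18685988e-04, -1.36959489e-03]), 'tau': array([ 3.56123142e-03, -5.64526749e+01,  1.23058610e+00, -1.93970311e+01,
        1.12982362e-02,  5.43190807e-03,  2.22947233e-05]), 'eef_pos': array([290.49630936, 580.84891366, 230.49267281]), 'tool_rot': array([-3.13991899e+00,  1.30544423e-05,  2.67776166e+00]), 'force': array([ 0.40271475, -0.20995323,  0.14011581]), 'torque': array([ 0.00306001, -0.01117049, -0.06148878]), 'gripper_force': 0.0, 'width': 85.36247897511575}
```

View pics/scene0.png

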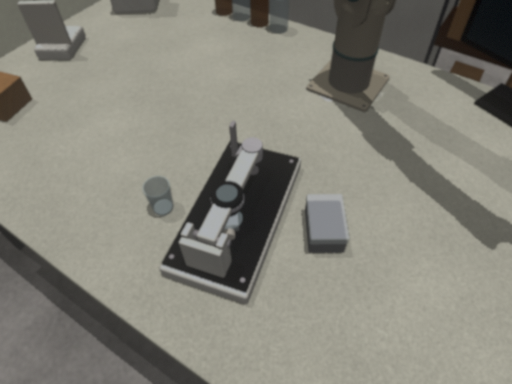

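View pics/top0.png

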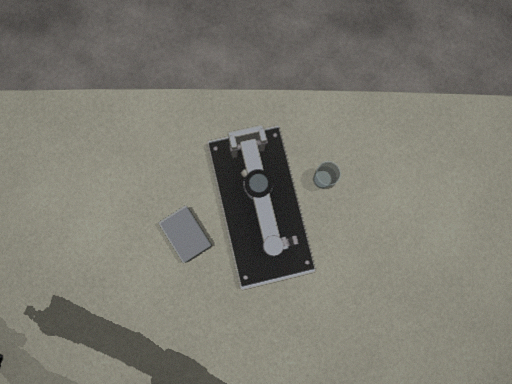

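The scene view shows the stand with its nose towards the robot and the tab near (234,138). In the top view the nose is near (273,246), the tab near (295,240) and the hinge near (248,140). Next I'll enlarge both.

```bash
python3 - <<'E'
import cv2
a=cv2.imread("pics/top0.png")[120:300,195:345];cv2.imwrite("pics/topc.png",cv2.resize(a,None,fx=3.3,fy=3.3,interpolation=cv2.INTER_CUBIC))
a=cv2.imread("pics/scene0.png")[110:310,150:310];cv2.imwrite("pics/scenec.png",cv2.resize(a,None,fx=3,fy=3,interpolation=cv2.INTER_CUBIC))
E
```

```text
(no output)
```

View pics/topc.png

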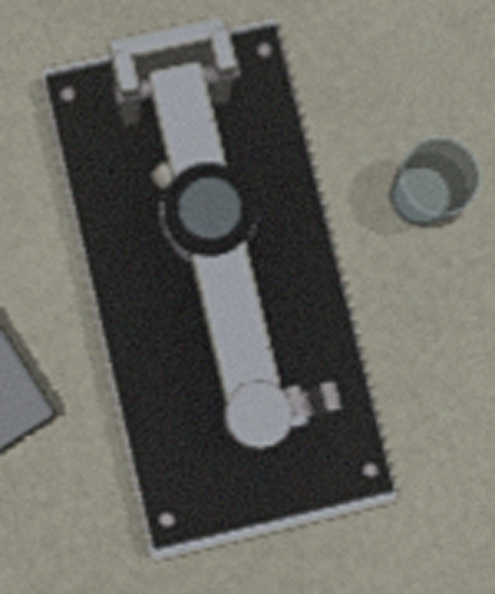

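View pics/scenec.png

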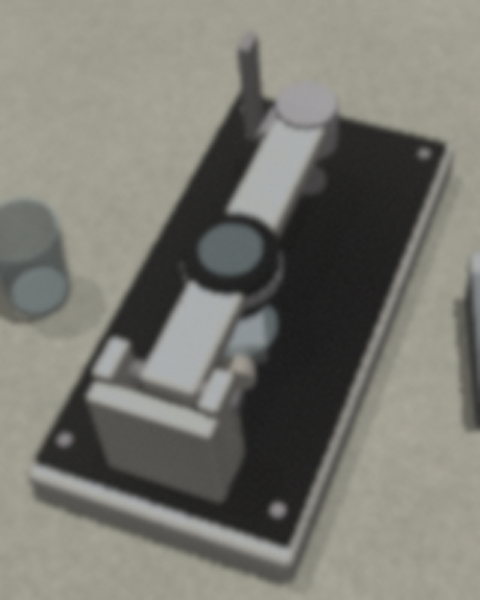

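The crops show four stage corners, the round nose top, at (260,413) in the top crop and (307,104) in the scene crop, and the tab top, at (331,393) and (249,40). I'll fit the stand pose to these points.

```bash
cat >fit.py <<'E'
from cell import ctrl
import cv2, numpy as np
from scipy.optimize import least_squares
def proj(n,P):
    c=ctrl.calibration(n);return cv2.projectPoints(np.float64(P),cv2.Rodrigues(c["R"])[0],c["t"],c["mtx"],c["distortion"])[0][:,0]
def w(p,P):
    c,s=np.cos(p[2]),np.sin(p[2]);P=np.float64(P);return P@np.array([[c,s,0],[-s,c,0],[0,0,1]])+[p[0],p[1],0]
M=[[220,100,50],[220,-100,50],[-180,-100,50],[-180,100,50],[-90,0,142],[-90,-45,192]]
T=np.array([[45,75],[278,25],[395,491],[152,542],[260,413],[331,393]])/3.3+[195,120]-.35
S=np.array([[290,550],[35,467],[240,95],[447,148],[307,104],[249,40]])/3+[150,110]-.33
r=lambda p:np.r_[proj("top",w(p,M))-T,proj("scene",w(p,M))-S]
if __name__=="__main__":
    f=least_squares(lambda p:r(p).ravel(),[600,0,0.2],x_scale=[100,100,.1],loss="soft_l1")
    print(f.x);print(r(f.x).round(1).tolist())
    print("tab",w(f.x,[[-90,-45,170]]),"nose",w(f.x,[[-90,0,126]]))
    # triangulate tab top, nose top
    for i in(4,5):
        g=least_squares(lambda X:np.r_[proj("top",[X])[0]-T[i],proj("scene",[X])[0]-S[i]],[500,0,150]);print(g.x,g.cost)
E
python3 fit.py
```

```text
[ 5.95980916e+02 -7.98227781e+00  2.35484607e-01]
[[-3.7, -3.6], [-0.2, -5.0], [2.7, 3.2], [-1.0, 6.8], [-0.5, 0.2], [-0.4, 0.7], [0.1, 3.1], [-5.2, 0.2], [-1.0, -4.7], [2.8, -4.6], [-0.5, -0.7], [-0.9, -0.0]]
tab [[518.96393162 -72.73862244 170.        ]] nose [[508.46479058 -28.9805599  126.        ]]
[508.25862366 -29.26443719 139.66659661] 0.30380641580898254
[519.51783627 -72.03260894 192.89551961] 0.702906746064703
```

The nose and tab fits agree to within 1 px. The stand yaw is about 0.235 rad and the tab is at about (519, -72.5, 170).

```bash
cat >go.py <<'E'
import sys,numpy as np
from scipy.spatial.transform import Rotation as Ro
from cell import ctrl
def go(tgt,rpy):
    s=ctrl.read_state();R=Ro.from_euler("xyz",s["tool_rot"]);p=s["eef_pos"]
    d=R.inv().apply(np.array(tgt)-p)/1000
    rv=(R.inv()*Ro.from_euler("xyz",rpy)).as_rotvec(degrees=True)
    print("t",s["clock"],"p",p.round(1),"rpy",s["tool_rot"].round(3),"q",s["qpos"].round(2),"F",s["force"].round(1),"w",s["width"],"g",s["gripper_force"]);print("shift m",d.round(4),"turn deg",rv.round(2))
if __name__=="__main__":
    a=[float(x) for x in sys.argv[1:]];go(a[:3],a[3:])
E
python3 go.py 519 -72.5 250 3.14159 0 0.235
```

```text
t 0.1 p [290.5 580.8 230.5] rpy [-3.14   0.     2.678] q [-1.17  0.63  0.04  1.52 -0.03  1.   -0.02] F [ 0.4 -0.2  0.1] w 85.36247897511575 g 0.0
shift m [-0.4967 -0.4821 -0.0187] turn deg [-4.0000e-02  1.2000e-01  1.3996e+02]
```

>>> carry_out --deltas '[0,0,0,-0.0414,-0.0402,-0.0016,-1,0,0,0,-0.0414,-0.0402,-0.0016,-1,0,0,0,-0.0414,-0.0402,-0.0016,-1,0,0,0,-0.0414,-0.0402,-0.0016,-1,0,0,0,-0.0414,-0.0402,-0.0016,-1,0,0,0,-0.0414,-0.0402,-0.0016,-1,0,0,0,-0.0414,-0.0402,-0.0016,-1,0,0,0,-0.0414,-0.0402,-0.0016,-1,0,0,0,-0.0414,-0.0402,-0.0016,-1,0,0,0,-0.0414,-0.0402,-0.0016,-1,0,0,0,-0.0414,-0.0402,-0.0016,-1,0,0,0,-0.0414,-0.0402,-0.0016,-1]'

```text
clock: 1.6
eef_pos: [519.5, -74.0, 250.4]
tool_rot: [3.141, -0.0, 2.678]
force: [0.7, 0.7, 1.2]
width: 85.5
gripper_force: 0.0
```

```bash
python3 go.py 519 -72.5 250 3.14159 0 0.235
```

```text
t 1.6 p [519.5 -74.  250.4] rpy [ 3.141 -0.     2.678] q [ 0.    0.43  0.12  1.84 -0.07  0.87  1.26] F [0.7 0.7 1.2] w 85.51753597005727 g 0.0
shift m [0.0011 0.0011 0.0004] turn deg [-2.0000e-02 -2.0000e-02  1.3997e+02]
```

>>> carry_out --deltas '[0,0,10,0.001,0.001,0,-1,0,0,10,0,0,0,-1,0,0,10,0,0,0,-1,0,0,10,0,0,0,-1,0,0,10,0,0,0,-1,0,0,10,0,0,0,-1,0,0,10,0,0,0,-1,0,0,10,0,0,0,-1,0,0,10,0,0,0,-1,0,0,10,0,0,0,-1,0,0,10,0,0,0,-1,0,0,10,0,0,0,-1]'

```text
clock: 3.1
eef_pos: [518.5, -70.8, 250.2]
tool_rot: [-3.141, 0.001, 0.578]
force: [-0.3, 0.3, 0.7]
width: 85.5
gripper_force: 0.0
```

>>> carry_out --deltas '[0,0,10,0,0,0,-1,0,0,10,0,0,0,-1,0,0,0,0,0,0,-1]'

```text
clock: 3.48
eef_pos: [518.5, -70.7, 250.1]
tool_rot: [3.141, 0.001, 0.236]
force: [0.9, -0.2, -0.7]
width: 85.5
gripper_force: 0.0
```

```bash
python3 go.py 519 -72.5 153 3.14159 0 0.235; python3 - <<'E'
from cell import ctrl
import cv2
a=ctrl.get_image("scene")[90:240,150:350,::-1];cv2.imwrite("pics/s1.png",cv2.resize(a,None,fx=4,fy=4,interpolation=cv2.INTER_CUBIC))
E
```

```text
t 3.475 p [518.5 -70.7 250.1] rpy [3.141e+00 1.000e-03 2.360e-01] q [-0.44  0.54  0.8   1.86 -0.47  0.95 -0.76] F [ 0.9 -0.2 -0.7] w 85.51887925010773 g 0.0
shift m [0.0001 0.0018 0.0971] turn deg [0.01 0.07 0.08]
```

View pics/s1.png

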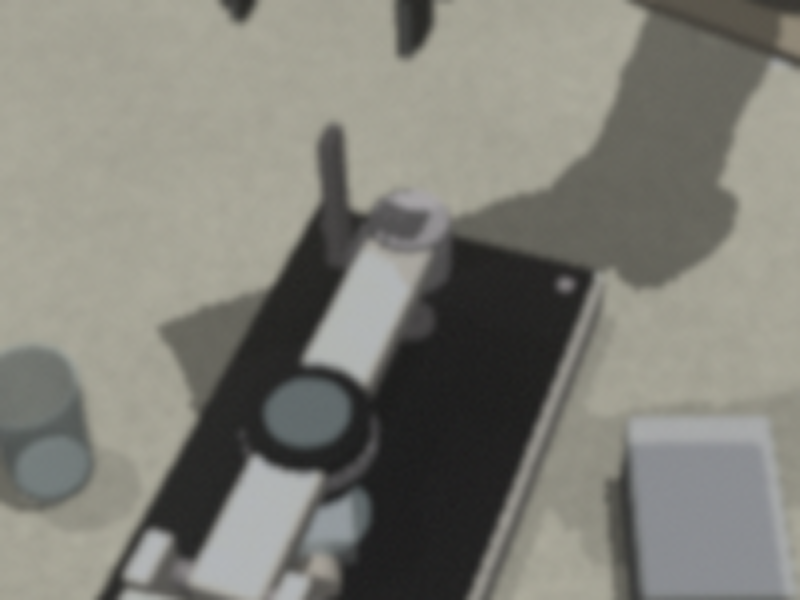

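The fingers, at (240,10) and (412,45), straddle the tab top at (333,125), so I'll descend and close.

>>> carry_out --deltas '[0,0,0,0,0.0018,0.02,-1,0,0,0,0,0,0.02,-1,0,0,0,0,0,0.02,-1,0,0,0,0,0,0.02,-1,0,0,0,0,0,0.017,-1,0,0,0,0,0,0,-1,0,0,0,0,0,0,0,0,0,0,0,0,0,0.5,0,0,0,0,0,0,0.6,0,0,0,0,0,0,0.7]'

```text
clock: 4.78
eef_pos: [519.4, -72.7, 153.8]
tool_rot: [3.142, -0.0, 0.235]
force: [-1.0, -0.9, 0.1]
width: 13.3
gripper_force: 0.0
```

```bash
python3 go.py 519 -72.5 153 3.14159 0 0.235
```

```text
t 4.775 p [519.4 -72.7 153.8] rpy [ 3.142 -0.     0.235] q [-0.35  0.66  0.68  1.96 -0.61  0.74 -0.64] F [-1.  -0.9  0.1] w 13.331890650081254 g 0.0
shift m [-0.0003 -0.0003  0.0008] turn deg [ 0.   -0.03 -0.03]
```

Width is 13 mm with no contact, so the fingers are well centred. Now I'll grip.

>>> carry_out --deltas '[0,0,0,0,0,0,1,0,0,0,0,0,0,1,0,0,0,0,0,0,1,0,0,0,0,0,0,1]'

```text
clock: 5.28
eef_pos: [519.6, -73.6, 153.8]
tool_rot: [3.14, -0.001, 0.234]
force: [-0.0, -3.9, 3.0]
width: 9.1
gripper_force: 60.9
```

```bash
python3 go.py 519 -72.5 153 3.14159 0 0.235
```

```text
t 5.275 p [519.6 -73.6 153.8] rpy [ 3.14e+00 -1.00e-03  2.34e-01] q [-0.35  0.66  0.68  1.96 -0.61  0.74 -0.64] F [-0.  -3.9  3. ] w 9.056609321039067 g 60.8556854724884
shift m [-0.0003 -0.0012  0.0008] turn deg [ 0.07 -0.04 -0.07]
```

>>> carry_out --deltas '[0,0,0,0,0.004,0,1,0,0,0,0,0.004,0,1,0,0,0,0,0.004,0,1,0,0,0,0,0.003,0,1,0,0,0,0,0,0,1,0,0,0,0,0,0,1]'

```text
clock: 6.02
eef_pos: [521.8, -83.3, 153.5]
tool_rot: [-3.134, 0.001, 0.237]
force: [-3.3, 6.7, 10.2]
width: 9.7
gripper_force: 61.7
```

```bash
python3 go.py 519.6 -73.6 153.8 3.14159 0 0.235
```

```text
t 6.025 p [521.8 -83.3 153.5] rpy [-3.134e+00  1.000e-03  2.370e-01] q [-0.32  0.66  0.68  1.94 -0.61  0.75 -0.62] F [-3.3  6.7 10.2] w 9.701022005839945 g 61.682040095329285
shift m [ 0.0001 -0.0099 -0.0002] turn deg [-0.41  0.06  0.09]
```

>>> carry_out --deltas '[0,0,0,0,0.003,0,1,0,0,0,0,0.002,0,1,0,0,0,0,0,0,1,0,0,0,0,0,0,1]'

```text
clock: 6.52
eef_pos: [522.9, -87.4, 153.5]
tool_rot: [-3.133, 0.001, 0.237]
force: [-4.3, 7.9, 11.0]
width: 9.5
gripper_force: 61.7
```

```bash
python3 go.py 519.6 -73.6 153.8 3.14159 0 0.235
```

```text
t 6.525 p [522.9 -87.4 153.5] rpy [-3.133e+00  1.000e-03  2.370e-01] q [-0.31  0.66  0.68  1.94 -0.61  0.76 -0.61] F [-4.3  7.9 11. ] w 9.4875258765294 g 61.73461318016052
shift m [ 0.0001 -0.0142 -0.0001] turn deg [-0.47  0.06  0.12]
```

>>> carry_out --deltas '[0,-0.9,0,0.0005,0,-0.004,1,0,-0.9,0,0.0005,0,-0.004,1,0,-1.87,0,0.0009,0,-0.0082,1,0,-1.87,0,0.0009,0,-0.0082,1,0,0,0,0,0,0,1]'

```text
clock: 7.15
eef_pos: [525.7, -85.5, 176.2]
tool_rot: [-3.132, 0.101, 0.238]
force: [-3.5, 8.5, -3.0]
width: 9.4
gripper_force: 60.0
```

```bash
python3 go.py 522.9 -87.4 153.5 3.14159 0 0.235;python3 - <<'E'
from cell import ctrl
import cv2
a=ctrl.get_image("scene")[90:240,150:350,::-1];cv2.imwrite("pics/s2.png",cv2.resize(a,None,fx=4,fy=4,interpolation=cv2.INTER_CUBIC))
E
```

```text
t 7.15 p [525.7 -85.5 176.2] rpy [-3.132  0.101  0.238] q [-0.36  0.69  0.74  1.83 -0.51  0.93 -0.71] F [-3.5  8.5 -3. ] w 9.365094643203452 g 60.047319531440735
shift m [-0.0009  0.0014  0.0229] turn deg [-0.52  5.79  0.17]
```

View pics/s2.png

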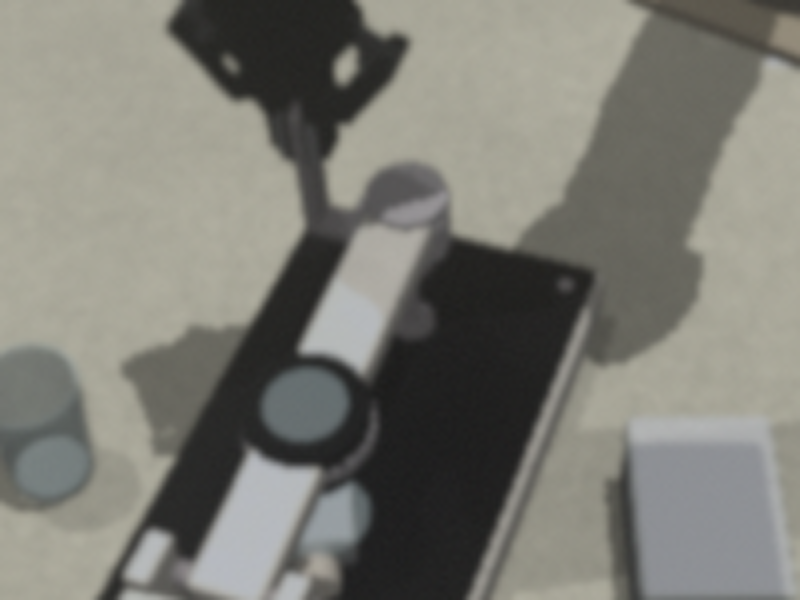

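The nose has risen off the ball: its top moved from row 218 to about 195, and the tool now carries a 3 N load. I'll continue the lift.

>>> carry_out --deltas '[0,-1.87,0,0.0009,0,-0.0082,1,0,-1.87,0,0.0009,0,-0.0082,1,0,-1.87,0,0.0009,0,-0.0082,1,0,-1.87,0,0.0009,0,-0.0082,1,0,-1.87,0,0.0009,0,-0.0082,1,0,-1.87,0,0.0009,0,-0.0082,1,0,-1.87,0,0.0009,0,-0.0082,1,0,0,0,0,0,0,1,0,0,0,0,0,0,1,0,0,0,0,0,0,1,0,0,0,0,0,0,1]'

```text
clock: 8.57
eef_pos: [543.0, -81.5, 230.7]
tool_rot: [-3.131, 0.328, 0.24]
force: [-2.3, 7.7, -3.3]
width: 9.1
gripper_force: 60.1
```

```bash
python3 go.py 522.9 -87.4 153.5 3.14159 0 0.235;python3 - <<'E'
from cell import ctrl
import cv2
a=ctrl.get_image("scene")[90:240,150:350,::-1];cv2.imwrite("pics/s3.png",cv2.resize(a,None,fx=4,fy=4,interpolation=cv2.INTER_CUBIC))
E
```

```text
t 8.575 p [543.  -81.5 230.7] rpy [-3.131  0.328  0.24 ] q [-0.38  0.78  0.8   1.53 -0.38  1.33 -0.85] F [-2.3  7.7 -3.3] w 9.137737843498032 g 60.090651512145996
shift m [0.0051 0.0018 0.0798] turn deg [-0.55 18.78  0.16]
```

View pics/s3.png

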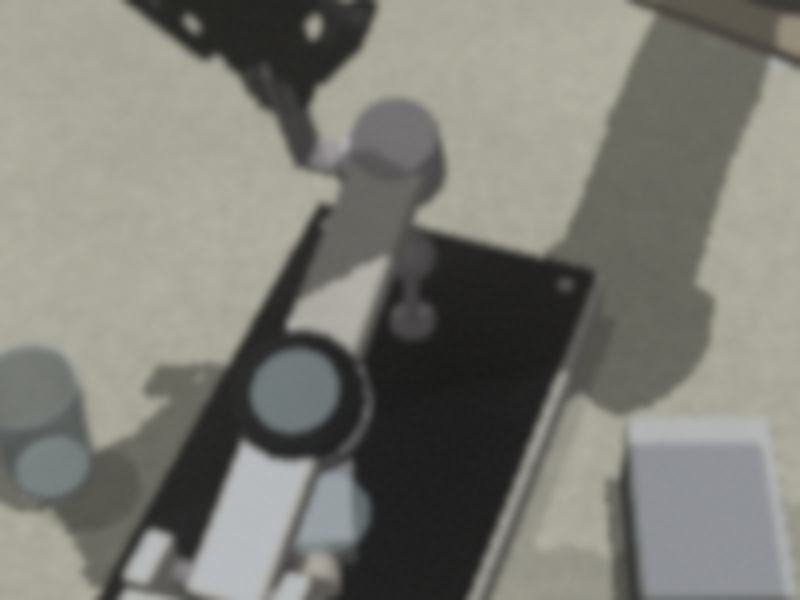

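The ball at (415,255) is exposed and the raised nose is at (395,140). The tool has turned 0.328 rad and risen about 77 mm. The beaker and tip box haven't moved, and the flask still lies under the arm, so I'll hand the job in.

```bash
python3 -c "
from cell import ctrl
print(ctrl.finish_job())"
```

```text
the job is handed in; nothing more can be done
None
```

I pulled the bolt about 14 mm clear, lifted the nose about 8 cm off the ball and handed the job in at 8.6 s with the gripper still holding the tab; the beaker, tip box and flask looked unmoved in the last picture, and no verdict came back.

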